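# Calibrate the lab balance through its recessed button

### The job

Calibrate the balance: stand the large brass reference weight upright on the middle of the steel pan and let go of it, then take the orange-handled stylus from the rack, reach its steel tip through the yellow-ringed hole in the balance's front deck and push the recessed red button down. Finish while still gripping the stylus and holding the button fully down with it. Leave the other tools, the small weight and the containers where they stand.

Things in the scene. Friction and masses are not known exactly. Their poses are not given: they have to be found in the camera images.
- balance: Fixed cream laboratory balance with a blue band, 300 mm deep (own x) by 210 mm wide (own y); origin under its centre on the bench, z up. Own -x is the front: a flat deck 55 mm above the bench, with a display and the yellow-ringed hole; behind x = -40 mm the casing is 63 mm high and carries the pan.
- pan_top (a point): Centre of the top face of the fixed round steel pan, 130 mm across, flat without a rim, 80 mm above the bench; z up.
- aperture (a point): Centre of the mouth of the round vertical hole, 16 mm across, in the balance's deck, 55 mm above the bench, ringed in yellow, 90 mm in front of (own -x) and 70 mm to own +y of the balance's centre; its z points up and the hole runs straight down. The red button, 13 mm across, fills the hole 15 mm below the mouth. Fingers do not fit into the hole.
- cal_button (a joint): The recessed red spring button: 0 m when up, 0.006 m when fully down (its stop). It takes 1.5 N to start it and 4 N to push it fully down, and it springs back when freed; it counts as held down beyond 0.0042 m.
- stylus: Loose orange-handled stylus, 150 mm long, 45 g, upright in one of the rack's holes (its tallest tool), drawn out straight up; origin at the end of its tip, own z towards the handle. From the origin up: steel tip rod 7 mm across to 50 mm, black collar 22 mm across from 50 to 56 mm, which rests on the rack, round orange handle 16 mm across to 150 mm.
- stylus_tip (a point): End of the stylus's steel tip (the same point as the stylus's origin).
- rack: Fixed wooden rack, 170 (own x) by 60 by 55 mm high; origin under its centre, z up. Three vertical 9 mm through holes on its centre line at own x = -55, 0 and 55 mm hold the stylus and two shorter tools in any order, so close the fingers across the row, along own y.
- weight: Loose large brass reference weight, 200 g, upright on the cork mat: a cylinder 30 mm across and 34 mm high under a neck and a 20 mm knob, 54 mm high in all; origin at the centre of its underside, z up.
- small_weight: Loose small steel weight, 50 g, 20 mm across and 44 mm high, on the same mat, 70 mm from the large one; leave it. Origin at the centre of its underside.
- mat: Fixed cork mat, 150 (own x) by 90 by 4 mm; origin under its centre. The two weights stand on its own x line, 35 mm either side of the centre, either way round: grip with the fingers closing along own y.
- needle: Loose green tool with a ball top, upright in the rack, top 113 mm above the bench (the stylus reaches 155 mm); leave it. Origin at its lower tip.
- scraper: Loose white tool, upright in the rack, top 110 mm above the bench; leave it. Origin at its lower tip.
- beaker: Loose copper beaker, 64 mm across, 85 mm high; leave it. Origin at the centre of its underside.
- jar: Loose white jar with a red lid, 56 mm across, 75 mm high; leave it. Origin at the centre of its underside.
- reagent: Loose amber jar with a green lid, 60 mm across, 100 mm high; leave it. Origin at the centre of its underside.
Things that resemble listed ones, but are neither listed nor needed, are in the scene too. Of the things like the weight, leave any that is blue, green or purple; of the rest the smaller one is meant.

How it is judged (in metres and radians):
On the way, in this order (a step that is already met when the one before it is completed fails the run):
1. the brass weight stands upright on the middle of the pan, let go (horizontal distance between weight and pan_top below 0.03 m and z of weight in the frame of pan_top between -0.004 and 0.004 m and angle between weight's own z axis and vertical below 0.1 rad and linear speed of weight below 0.03 m/s and contact force between the fingers and weight below 0.1 N), for 0.3 s.
2. the gripped stylus holds the button down through the hole (value of joint cal_button above 0.0042 m and z of stylus_tip in the frame of aperture below -0.014 m and horizontal distance between stylus_tip and aperture below 0.009 m and contact force between the fingers and stylus above 2 N), for 0.5 s.
At the end, for the whole second after the job is handed in: Weight upright (0.1 rad), at rest on the pan within 30 mm of its centre, not touched by the fingers; stylus gripped (over 2 N), its tip inside the hole at least 14 mm below the mouth, and the button held down beyond 4.2 of its 6 mm (all of step 1 and all of step 2); the arm keeps its last pose, push and grip.
It fails at once if the small weight is moved more than 40 mm or tipped over (distance of small_weight from where it was at the start of the episode above 0.04 m or angle between small_weight's own z axis and vertical above 0.6 rad).
It fails at once if another tool in the rack is moved more than 40 mm or tipped over (distance of any of needle, scraper from where it was at the start of the episode above 0.04 m or angle between any of needle, scraper's own z axis and vertical above 0.6 rad).
It fails at once if a beaker or jar is moved more than 40 mm or tipped over (distance of any of beaker, jar, reagent from where it was at the start of the episode above 0.04 m or angle between any of beaker, jar, reagent's own z axis and vertical above 0.6 rad).
It also fails if it takes over 58 s, if anything falls off the work surface, if the arm or the gripper's body presses on something with over 40 N, if the wrist force passes 120 N, or if a joint passes its speed limit or range.

### The arm

A 6-joint arm with a two-finger parallel gripper is mounted at the origin on the work surface. World frame = base frame: x ahead of the robot, y to its left, z up, the work surface at z = 0. Lengths are in m, angles in degrees, forces in N, time in s.
With the tool pointing down it reaches from about 0.4 to 0.825 m from the base axis. Payload 7 kg.
Tool frame: the origin (TCP) lies at the centre of the arm's flange, where the gripper is bolted on; the fingertips stand 178 mm ahead of it and the grasp point (between the pads) lies 159 mm ahead of it; x points along the fingers, y is the direction in which the jaws open and shut, and the axes are right-handed (so a half turn about x gives the same grasp; the last joint's range is limited). The gripper opens to 88 mm and grips with 3 to 60 N. Pads are 19 mm wide; open, the fingers measure 130 mm over their backs; the gripper's body (78 mm by 193 mm) begins 47 mm behind the grasp point.
Start: joints at [91.564, 20.546, 0.682, 0, -70.136, -16.507], TCP at [0.174, 0.652, 0.405] pointing down, gripper open.
Joint ranges: [-176.03, 176.03], [-82.01, 121.73], [-58.28, 71.71], [-173.87, 95.51], [-174.79, -0.11], [-173.66, 173.66]. Speed limits (degrees/s): [136.94, 136.94, 172.46, 180, 180, 180].

### API

Orientations are given as [roll, pitch, yaw] about the fixed x, y, z axes, in that order (R = Rz(yaw) Ry(pitch) Rx(roll)).
In Python, from plant import ctrl gives the robot as it stands. The module is installed in compiled form; this text tells all that it offers.
- The arm moves only by the shell command python3 -m inch 'ROWS'. ROWS is JSON, one flat list of numbers, 7 for each row, row after row: the shift along the tool's x, y, z in m, then the turn, a rotation vector about the tool's x, y, z in degrees, then the finger opening in m, from 0 to 0.0876. In form: [dx, dy, dz, rx, ry, rz, hand, dx, dy, dz, rx, ry, rz, hand, ...]. A call has 1 to 20 rows; each row shifts and turns the pose as measured when the row begins, along the tool's axes as they then stand; what a row does not reach is not made up. A row lasts 1/8 s, in which the tool goes at most 62.5 mm and 10.7 degrees, less where a joint would pass 70% of its speed; a pose out of reach is approached as far as the arm can. A call with a gripper value outside its range is refused whole. The fingers move at their own pace and stop on an object; the grip force is fixed at half the most. Time passes only in rows, so rows that do not move let the fingers close. It gives the time, the measured TCP pose, the force and the opening at its end, in the units of the state.
- ctrl.get_obs(): the state, without advancing time (a new reading comes with each control period).
- ctrl.snapshot(name): name is "side" or "top"; returns a dict with "color" (480x640x3 uint8, red, green, blue), "depth" (480x640 float32, m along the optical axis (not along the pixel's ray), 0 where there is no reading), "K" (3x3 intrinsics, pixels), "position" and "attitude" of the camera in the world. Camera axes: x right, y up, looking along -z (the intrinsics and any distortion apply to the point x, -y, -z); pixel columns grow to the right and rows downward; lengths in m; the calibration is good to about 2 mm. A picture is of the moment at which its call begins.
- ctrl.close_job(): hands the job in, once; it reports no verdict.
The state is a dict: "clock": time; "joint_pos": joint angles; "qvel": joint speeds; "tau": joint torques, N m; "tool_pos": TCP position; "orientation": TCP orientation; "force": force on the tool from outside, world axes, zero at the start; "moment": the same for the moment, N m; "opening": finger opening in m.
Only numpy, scipy, OpenCV 4.12 (cv2) and the standard library are available. Lean on these libraries where they do the work, as an engineer would, in place of code of your own. Each camera call takes 0.05 s, during which the arm holds its last target.

## Working session

There is one attempt and no reset: what is moved stays moved. The work goes in short steps, Python scripts to look and compute and a shell command to move; the robot and the scene stay as the last step left them, time stands still between calls to the robot, and variables do not carry over. Pictures are saved under pics/ and viewed, and the job is handed in when it is done.

```bash
mkdir -p pics; python3 - <<'E'
from plant import ctrl
import cv2,numpy as np
print(ctrl.get_obs())
for n in("side","top"):
    s=ctrl.snapshot(n); cv2.imwrite(f"pics/{n}0.png",s["color"][:,:,::-1]); print(n,s["K"],s["position"],s["attitude"],[k for k in s]); np.savez(f"{n}0.npz",**s)
E
```

```text
{'clock': 0.0, 'joint_pos': array([ 9.15666155e+01,  2.05926460e+01,  6.33921381e-01, -2.13744418e-02,
       -7.01362385e+01, -1.65057642e+01]), 'qvel': array([ 0.0005711 , -0.06192481,  0.00929398, -0.02925175,  0.10506537,
        0.01328838]), 'tau': array([-1.19388413e-03, -5.82722390e+01,  2.93061054e+01,  6.99684530e+00,
        7.01167941e-03, -1.68958773e-04]), 'tool_pos': array([0.17396984, 0.65199536, 0.40370595]), 'orientation': array([  94.56041085,   89.9029336 , -100.38601722]), 'force': array([ 0.09373991, -0.01401042,  0.03846845]), 'moment': array([-0.01432787, -0.01707114,  0.03013422]), 'opening': 0.08742021940206524}
side [[502.96057498   0.         317.85457956]
 [  0.         502.96057498 239.20120711]
 [  0.           0.           1.        ]] [-0.08358928 -0.64008612  0.57688296] [ 61.24447749   0.08685435 -47.61287051] ['color', 'depth', 'K', 'position', 'attitude']
top [[521.48165078   0.         326.38120682]
 [  0.         521.48165078 239.36862969]
 [  0.           0.           1.        ]] [ 0.38477863 -0.04303346  1.25257264] [ 7.63374939e+00 -5.94820580e-02 -8.88512978e+01] ['color', 'depth', 'K', 'position', 'attitude']
```

View pics/side0.png

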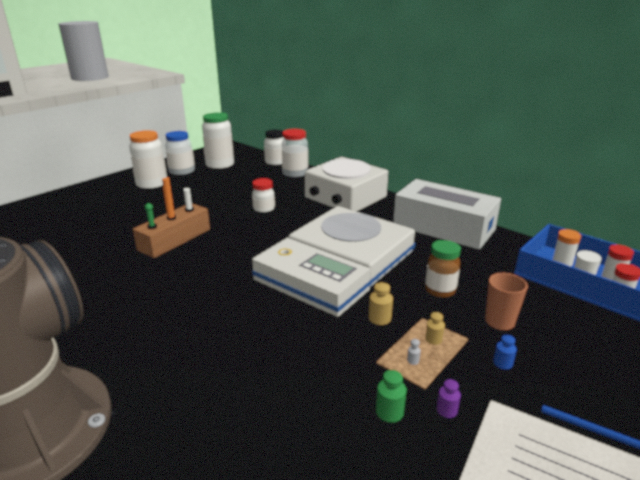

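View pics/top0.png

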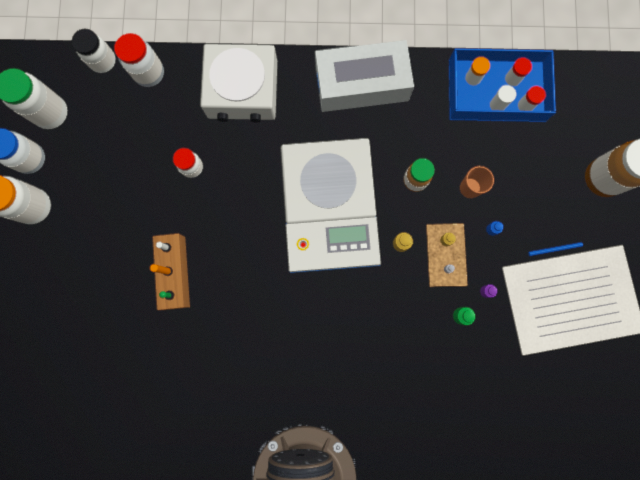

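The side and top views show these candidates for the weight (top pixels):
- Larger brass off the mat (403,241)
- Brass on the mat (448,239)
- Steel small weight (449,268)
- Blue (496,228), purple (490,291) and green (465,316)

I choose the smaller brass, the one on the mat. The stylus is the tall orange tool in the middle of the rack (160,269). The aperture is at (303,244).

```bash
cat > h.py <<'E'
import numpy as np,cv2
from scipy.spatial.transform import Rotation as R
def cloud(s):
    K=s["K"];d=s["depth"];v,u=np.mgrid[:480,:640]
    p=np.stack([(u-K[0,2])/K[0,0]*d,-(v-K[1,2])/K[1,1]*d,-d],-1)
    return p@R.from_euler('xyz',s["attitude"],degrees=True).as_matrix().T+s["position"]
def pix_at_z(s,u,v,z):
    K=s["K"];r=R.from_euler('xyz',s["attitude"],degrees=True).as_matrix()@np.array([(u-K[0,2])/K[0,0],-(v-K[1,2])/K[1,1],-1])
    return np.array(s["position"])+r*(z-s["position"][2])/r[2]
def proj(s,p):
    q=R.from_euler('xyz',s["attitude"],degrees=True).as_matrix().T@(np.array(p)-s["position"]);K=s["K"]
    return K[0,0]*q[0]/-q[2]+K[0,2],K[1,1]*-q[1]/-q[2]+K[1,2]
E
python3 - <<'E'
from h import *
np.set_printoptions(precision=4,suppress=True)
s=dict(np.load("top0.npz"));c=cloud(s)
for n,(u,v) in dict(bigbrass=(403,241),brass=(448,239),small=(449,268),aper=(303,244),pan=(328,181),mat=(436,255),rackfloor=(182,290),tablefl=(250,330),stylus=(155,268),balcorner=(285,210),deck=(310,262)).items(): print(n,c[v,u])
S=dict(np.load("side0.npz"));c2=cloud(S)
for n,(u,v) in dict(brass=(436,320),small=(414,345),sty=(168,182),pan=(350,227),fl=(250,330)).items(): print(n,c2[v,u])
def cent(mask,pts,name):
    q=pts[mask];print(name,len(q),np.median(q,0),q.min(0),q.max(0))
    return q
# pan: circle fit z~0.08
m=(abs(c[...,2]-.08)<.004);mm=np.zeros_like(m);mm[145:215,290:365]=1
q=cent(m&mm,c,"pan")
cs,_=cv2.findContours(((m&mm)*255).astype(np.uint8),cv2.RETR_EXTERNAL,cv2.CHAIN_APPROX_NONE)
k=max(cs,key=cv2.contourArea);e=cv2.fitEllipse(k);print("pan",e,pix_at_z(s,*e[0],.08))
hsv=cv2.cvtColor(s["color"],cv2.COLOR_RGB2HSV)
def col(lo,hi,box,z,name,img=hsv,ss=s):
    M=cv2.inRange(img,lo,hi);b=np.zeros_like(M);u0,v0,u1,v1=box;b[v0:v1,u0:u1]=255;M&=b
    vs,us=np.nonzero(M);r=cv2.minAreaRect(np.stack([us,vs],1).astype(np.float32));print(name,len(us),us.mean(),vs.mean(),r,pix_at_z(ss,*r[0],z));return M
col((20,120,120),(35,255,255),(290,232,316,256),.055,"ring")
for z in(.055,.08):pass
cv2.imwrite("pics/crops.png",np.hstack([cv2.resize(s["color"][215:295,405:485,::-1],(400,400),interpolation=2),cv2.resize(s["color"][225:315,145:200,::-1],(244,400),interpolation=2)]))
cv2.imwrite("pics/crops2.png",np.hstack([cv2.resize(S["color"][270:400,340:470,::-1],(400,400),interpolation=2),cv2.resize(S["color"][165:255,125:215,::-1],(400,400),interpolation=2)]))
E
```

```text
bigbrass [ 0.5428 -0.2161  0.0716]
brass [ 0.5515 -0.3223  0.0573]
small [ 0.4853 -0.3267  0.0455]
aper [0.5359 0.0138 0.0348]
pan [ 0.6767 -0.0421  0.0838]
mat [ 0.5199 -0.3064 -0.0002]
rackfloor [0.4218 0.2862 0.0568]
tablefl [0.3327 0.1349 0.0045]
stylus [0.4638 0.319  0.1539]
balcorner [0.6122 0.0568 0.0566]
deck [ 0.4919 -0.0044  0.0557]
brass [ 0.5455 -0.3323  0.0537]
small [ 0.4788 -0.3334  0.0428]
sty [0.4644 0.3152 0.148 ]
pan [ 0.6718 -0.0432  0.0797]
fl [ 0.3579 -0.072   0.0031]
pan 2237 [ 0.68   -0.0417  0.08  ] [ 0.6159 -0.1065  0.076 ] [0.745  0.0228 0.084 ]
pan ((327.8781433105469, 180.23451232910156), (54.04890060424805, 55.12472915649414), 95.72039794921875) [ 0.6794 -0.0418  0.08  ]
ring 60 302.4166666666667 243.71666666666667 ((302.5, 243.5), (11.0, 11.0), 90.0) [0.5345 0.014  0.055 ]
```

View pics/crops.png

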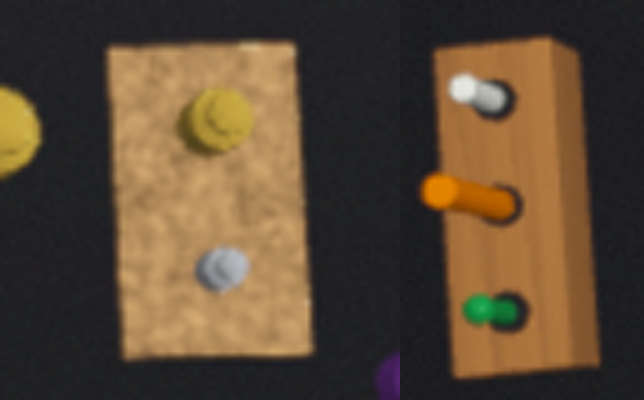

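View pics/crops2.png

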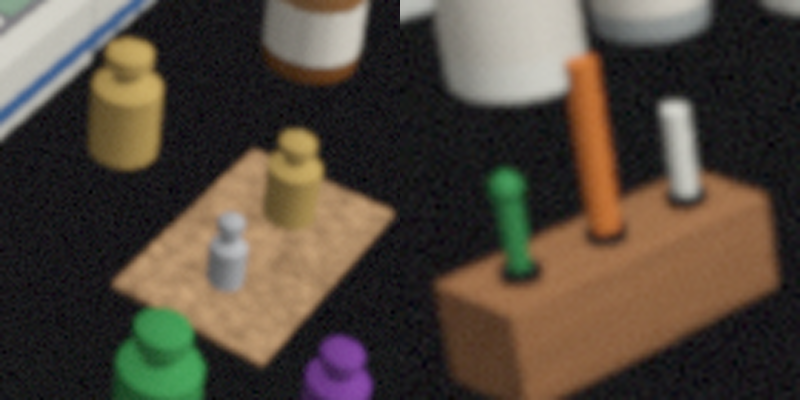

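```bash
python3 - <<'E'
from h import *
np.set_printoptions(precision=4,suppress=True)
for nm in("top","side"):
    s=dict(np.load(nm+"0.npz"));c=cloud(s);hsv=cv2.cvtColor(s["color"],cv2.COLOR_RGB2HSV)
    def sel(xyz0,xyz1): return ((c>np.array(xyz0))&(c<np.array(xyz1))).all(-1)&(s["depth"]>0)
    def rep(n,m):
        q=c[m];
        if len(q): print(nm,n,len(q),"med",np.median(q,0),"min",q.min(0),"max",q.max(0))
        return m
    def rect(n,m,z):
        cs,_=cv2.findContours(m.astype(np.uint8)*255,cv2.RETR_EXTERNAL,cv2.CHAIN_APPROX_NONE);k=max(cs,key=cv2.contourArea)[:,0]
        p=np.array([pix_at_z(s,u,v,z)[:2] for u,v in k]).astype(np.float32)
        print(nm,n,"rect",cv2.minAreaRect(p))
    rep("knob",sel((.5,-.36,.047),(.6,-.29,.07)))
    rep("body",sel((.52,-.36,.012),(.6,-.29,.03)))
    rep("smallw",sel((.45,-.36,.02),(.505,-.29,.06)))
    rep("sty_top",sel((.43,.28,.142),(.5,.35,.17)))
    rep("sty_mid",sel((.43,.28,.11),(.5,.35,.14)))
    rep("sty_low",sel((.43,.28,.068),(.5,.35,.09)))
    rep("scr",sel((.5,.26,.07),(.56,.35,.12)));rep("ndl",sel((.38,.26,.07),(.43,.35,.12)))
    if nm=="top":
        H=hsv[...,0];m=(H>5)&(H<22)&(hsv[...,1]>60)&(hsv[...,2]>60)
        b=np.zeros(m.shape,bool);b[218:292,420:472]=1;rect("mat",m&b,.004)
        rect("rack",sel((.3,.2,.045),(.6,.4,.062)),.055)
        rect("case",sel((.6,-.16,.054),(.8,.08,.069)) | sel((.6,-.16,.07),(.8,.08,.09)),.063)
        rect("bal",sel((.4,-.2,.045),(.8,.1,.09)),.06)
    rep("all obj balance-ish",sel((.4,-.2,.09),(.8,.1,.3)))
E
```

```text
top knob 59 med [ 0.5561 -0.3276  0.056 ] min [ 0.5468 -0.3368  0.0474] max [ 0.5642 -0.3192  0.0625]
top body 28 med [ 0.5503 -0.3168  0.022 ] min [ 0.5234 -0.3398  0.0121] max [ 0.5716 -0.2946  0.0291]
top smallw 62 med [ 0.4853 -0.3291  0.0396] min [ 0.4773 -0.3384  0.0206] max [ 0.494  -0.3224  0.0501]
top sty_top 56 med [0.4638 0.3203 0.154 ] min [0.4573 0.3134 0.1426] max [0.4722 0.3286 0.159 ]
top sty_mid 36 med [0.4628 0.3153 0.1257] min [0.4566 0.3127 0.1103] max [0.4714 0.324  0.1399]
top sty_low 23 med [0.4632 0.3153 0.0773] min [0.4568 0.3132 0.069 ] max [0.4719 0.3211 0.0887]
top scr 59 med [0.5179 0.3246 0.105 ] min [0.5126 0.3204 0.0703] max [0.5248 0.3343 0.1145]
top ndl 66 med [0.4104 0.3123 0.1081] min [0.402  0.3068 0.0702] max [0.4174 0.3218 0.1163]
top mat rect ((0.5216075778007507, -0.3306594789028168), (0.1539619415998459, 0.09391658753156662), 2.4618194103240967)
top rack rect ((0.4645204544067383, 0.3203246593475342), (0.1701640784740448, 0.06303919106721878), 6.951066970825195)
top case rect ((0.683165967464447, -0.04144419729709625), (0.18952696025371552, 0
[... 252 characters left out ...]
184  0.0579]
side body 147 med [ 0.5421 -0.3336  0.0213] min [ 0.5371 -0.3428  0.0121] max [ 0.5567 -0.3162  0.0299]
side smallw 182 med [ 0.4799 -0.3326  0.0305] min [ 0.4727 -0.3404  0.0203] max [ 0.4931 -0.3212  0.0491]
side sty_top 51 med [0.4585 0.3191 0.1509] min [0.4528 0.3133 0.1421] max [0.4681 0.3306 0.1561]
side sty_mid 93 med [0.4584 0.3184 0.1261] min [0.4526 0.3128 0.1105] max [0.4698 0.3291 0.14  ]
side sty_low 61 med [0.4581 0.3182 0.0796] min [0.4533 0.3141 0.0682] max [0.4672 0.3258 0.09  ]
side scr 92 med [0.5137 0.3266 0.0905] min [0.5093 0.321  0.0705] max [0.5239 0.3355 0.111 ]
side ndl 112 med [0.4049 0.3127 0.0938] min [0.3992 0.3069 0.0702] max [0.4134 0.3227 0.114 ]
```

```bash
cat >> h.py <<'E'
def go(target_grasp,yaw,n=1):
    """print tool-frame shift & rotation to bring grasp point to target, jaw y axis along yaw+90 (mod 180), tool down"""
    from plant import ctrl
    o=ctrl.get_obs();Rm=R.from_euler('xyz',o["orientation"],degrees=True)
    a=np.radians(yaw);best=None
    for sg in(1,-1):
        y=sg*np.array([-np.sin(a),np.cos(a),0]);x=np.array([0,0,-1.]);T=R.from_matrix(np.stack([x,y,np.cross(x,y)],1))
        rv=(Rm.inv()*T).as_rotvec(degrees=True)
        if best is None or np.linalg.norm(rv)<np.linalg.norm(best[0]): best=(rv,T)
    rv,T=best
    t=np.array(target_grasp)+[0,0,.159]
    d=t-o["tool_pos"]
    print("t",o["clock"],"grasp",(o["tool_pos"]+Rm.apply([.159,0,0])).round(4),"tcp",o["tool_pos"].round(4),"F",o["force"].round(2),"open",round(o["opening"],4),"q",o["joint_pos"].round(1))
    print("yaxis",Rm.as_matrix()[:,1].round(4)," shift now-axes",Rm.inv().apply(d).round(4)," shift target-axes",T.inv().apply(d).round(4)," rot",rv.round(2))
E
python3 -c "
from h import *
go((.58,.12,.246),2.5);go((.555,-.328,.15),2.5)"
```

```text
t 0.1 grasp [0.1739 0.6518 0.2448] tcp [0.174  0.652  0.4038] F [-0.15  0.43  0.15] open 0.0877 q [ 91.6  20.6   0.6  -0.  -70.1 -16.5]
yaxis [-0.2579 -0.9662  0.0015]  shift now-axes [-5.000e-04  4.093e-01 -5.295e-01]  shift target-axes [-0.0012  0.5492 -0.3824]  rot [-17.44   0.    -0.09]
t 0.1 grasp [0.1739 0.6518 0.2448] tcp [0.174  0.652  0.4038] F [-0.15  0.43  0.15] open 0.0877 q [ 91.6  20.6   0.6  -0.  -70.1 -16.5]
yaxis [-0.2579 -0.9662  0.0015]  shift now-axes [ 0.0962  0.8485 -0.6209]  shift target-axes [ 0.0948  0.9957 -0.3379]  rot [-17.44   0.    -0.09]
```

```bash
python3 -m inch '[0,0,0,-8.7,0,0,0.0876, 0,0,0,-8.7,0,0,0.0876, 0,0.045,-0.032,0,0,0,0.0876, 0,0.045,-0.032,0,0,0,0.0876, 0,0.045,-0.032,0,0,0,0.0876, 0,0.045,-0.032,0,0,0,0.0876, 0,0.045,-0.032,0,0,0,0.0876, 0,0.045,-0.032,0,0,0,0.0876, 0,0.045,-0.032,0,0,0,0.0876, 0,0.045,-0.032,0,0,0,0.0876, 0,0.045,-0.032,0,0,0,0.0876, 0,0.045,-0.032,0,0,0,0.0876, 0,0.045,-0.032,0,0,0,0.0876, 0,0.045,-0.032,0,0,0,0.0876]'; python3 -c "
from h import *
go((.555,-.328,.15),2.5)"
```

```text
clock: 1.85
tool_pos: [0.5952, 0.1192, 0.4014]
orientation: [67.8, 89.5, -108.7]
force: [0.6, 1.6, 0.3]
opening: 0.088
t 1.85 grasp [0.5948 0.1178 0.2424] tcp [0.5952 0.1192 0.4014] F [0.64 1.56 0.28] open 0.088 q [ 29.9  14.4  -8.6   0.4 -67.4  63.4]
yaxis [ 0.06   -0.9982  0.0087]  shift now-axes [0.0965 0.4431 0.0667]  shift target-axes [0.0924 0.445  0.0597]  rot [ 0.94  0.2  -0.5 ]
```

```bash
python3 -m inch '[0,0.04,0.006,0.9,0,0,0.0876, 0,0.045,0.006,0,0,0,0.0876, 0,0.045,0.006,0,0,0,0.0876, 0.01,0.045,0.006,0,0,0,0.0876, 0.01,0.045,0.006,0,0,0,0.0876, 0.01,0.045,0.006,0,0,0,0.0876, 0.015,0.045,0.006,0,0,0,0.0876, 0.015,0.045,0.006,0,0,0,0.0876, 0.015,0.045,0.006,0,0,0,0.0876, 0.012,0.04,0.006,0,0,0,0.0876, 0,0,0,0,0,0,0.0876]'; python3 -c "
from h import *
go((.555,-.328,.08),2.5)"
```

```text
clock: 3.22
tool_pos: [0.5518, -0.3414, 0.3107]
orientation: [34.7, 89.2, -143.0]
force: [0.8, 0.3, 0.2]
opening: 0.0876
t 3.225 grasp [ 0.55   -0.3427  0.1517] tcp [ 0.5518 -0.3414  0.3107] F [0.84 0.32 0.15] open 0.0876 q [-14.3  22.2 -10.    0.7 -58.3 106.2]
yaxis [ 0.0387 -0.9992  0.0079]  shift now-axes [ 0.0716 -0.0138 -0.0046]  shift target-axes [ 0.0717 -0.0132 -0.0038]  rot [-0.28  0.66 -0.45]
```

```bash
python3 -m inch '[0.02,-0.008,-0.003,0,0.6,-0.4,0.0876, 0.03,-0.006,-0.002,0,0,0,0.0876, 0.02,0,0,0,0,0,0.0876, 0,0,0,0,0,0,0.0876]'; python3 -c "
from h import *
from plant import ctrl
s=ctrl.snapshot('side');cv2.imwrite('pics/s1.png',cv2.resize(s['color'][200:420,300:560,::-1],(780,660)[:2],interpolation=2)[:600])
go((.555,-.328,.034),2.5)"
```

```text
clock: 3.72
tool_pos: [0.5561, -0.3261, 0.2388]
orientation: [25.2, 89.9, -152.7]
force: [0.6, -0.1, 0.5]
opening: 0.0876
t 3.775 grasp [ 0.5566 -0.3264  0.0809] tcp [ 0.5565 -0.3263  0.2399] F [-0.74  0.06 -0.09] open 0.0875 q [-1.310e+01  2.590e+01 -1.450e+01  1.000e-01 -4.960e+01  1.052e+02]
yaxis [ 0.0382 -0.9993  0.0011]  shift now-axes [0.0469 0.0016 0.0016]  shift target-axes [0.0469 0.0017 0.0016]  rot [-0.31 -0.03 -0.06]
```

View pics/s1.png

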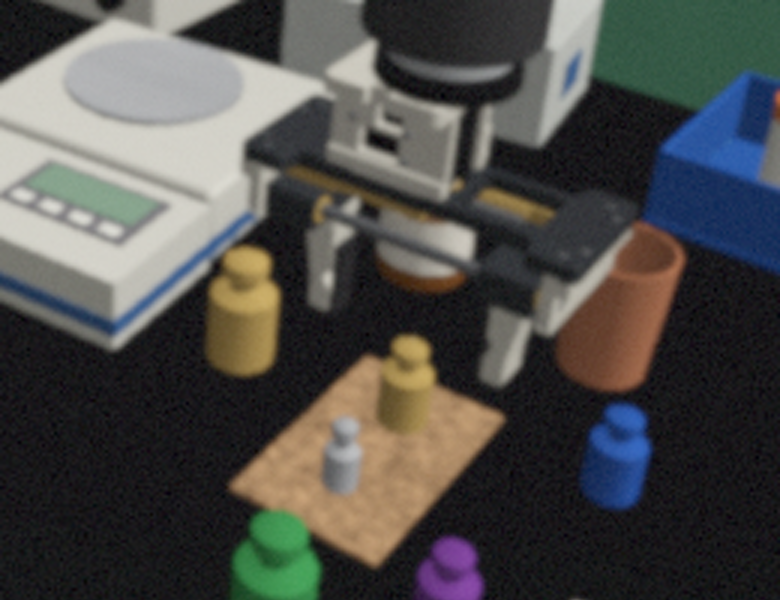

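The fingers (325,280) and (500,350) straddle the mat's brass weight (407,390), and the body clears the neighbouring objects. I'll descend and grip.

```bash
python3 -m inch '[0.015,0.0016,0.0016,0,0,0,0.0876, 0.02,0,0,0,0,0,0.0876, 0.01,0,0,0,0,0,0.0876, 0.002,0,0,0,0,0,0.0876, 0,0,0,0,0,0,0.0876]'; python3 -c "
from h import *
go((.555,-.328,.034),2.5)"
```

```text
clock: 4.4
tool_pos: [0.5562, -0.3282, 0.1939]
orientation: [152.8, 89.6, -24.9]
force: [0.3, -0.6, 0.3]
opening: 0.0876
t 4.4 grasp [ 0.5571 -0.3286  0.0349] tcp [ 0.5562 -0.3282  0.1939] F [ 0.29 -0.63  0.27] open 0.0876 q [-1.320e+01  2.890e+01 -1.670e+01  1.000e-01 -4.400e+01  1.054e+02]
yaxis [ 0.0389 -0.9992  0.0029]  shift now-axes [ 0.0009 -0.0002  0.0012]  shift target-axes [ 0.0009 -0.0002  0.0012]  rot [-0.27 -0.32 -0.16]
```

```bash
python3 -m inch '[0,0,0.001,0,0,0,0, 0,0,0,0,0,0,0, 0,0,0,0,0,0,0, 0,0,0,0,0,0,0, 0,0,0,0,0,0,0, 0,0,0,0,0,0,0]'; python3 -c "
from h import *
go((.555,-.328,.15),2.5)"
```

```text
clock: 5.15
tool_pos: [0.5556, -0.3284, 0.1957]
orientation: [155.2, 89.5, -22.6]
force: [-0.3, 0.2, -0.1]
opening: 0.0331
t 5.15 grasp [ 0.5569 -0.329   0.0367] tcp [ 0.5556 -0.3284  0.1957] F [-0.33  0.2  -0.06] open 0.0331 q [-1.330e+01  2.880e+01 -1.680e+01  1.000e-01 -4.390e+01  1.054e+02]
yaxis [ 0.0391 -0.9992  0.0038]  shift now-axes [-0.1133 -0.     -0.0003]  shift target-axes [-0.1133 -0.0005  0.0006]  rot [-0.26 -0.47 -0.22]
```

```bash
python3 -m inch '[0,0,0,0,0,0,0, 0,0,0,0,0,0,0, 0,0,0,0,0,0,0]'; python3 -c "
from h import *
go((.555,-.328,.15),2.5)"
```

```text
clock: 5.52
tool_pos: [0.5556, -0.3284, 0.1957]
orientation: [155.2, 89.5, -22.6]
force: [-0.2, 0.7, 0.5]
opening: 0.029
t 5.525 grasp [ 0.5569 -0.3289  0.0367] tcp [ 0.5556 -0.3284  0.1957] F [-0.16  0.71  0.49] open 0.029 q [-1.330e+01  2.880e+01 -1.680e+01  1.000e-01 -4.400e+01  1.054e+02]
yaxis [ 0.0391 -0.9992  0.0037]  shift now-axes [-0.1133  0.     -0.0003]  shift target-axes [-0.1133 -0.0004  0.0006]  rot [-0.26 -0.46 -0.22]
```

```bash
python3 -m inch '[-0.01,0,0,0,0,0,0, -0.025,0,0,0,0,0,0, -0.035,0,0,0,0,0,0, -0.035,0,0,0,0,0,0, -0.03,0,0,0,0,0,0, -0.015,0,0,0,0,0,0, 0,0,0,0,0,0,0]'; python3 -c "
from h import *
go((.6795,-.042,.2),5.6)"
```

```text
clock: 6.4
tool_pos: [0.5532, -0.3276, 0.3508]
orientation: [157.8, 89.7, -20.0]
force: [-0.5, 0.2, -3.0]
opening: 0.0288
t 6.4 grasp [ 0.554  -0.3279  0.1918] tcp [ 0.5532 -0.3276  0.3508] F [-0.45  0.21 -2.99] open 0.0288 q [-13.3  19.6  -8.    0.  -62.1 105.4]
yaxis [ 0.0383 -0.9993  0.002 ]  shift now-axes [-0.0081 -0.2806 -0.1372]  shift target-axes [-0.0082 -0.2719 -0.1536]  rot [-3.4  -0.28 -0.12]
```

Lifted (about 2 N of weight shows in the force). Next I'll carry it to the pan.

```bash
python3 -m inch '[0,-0.015,-0.008,-1.7,0,0,0, 0,-0.03,-0.017,-1.7,0,0,0, 0,-0.035,-0.02,0,0,0,0, 0,-0.035,-0.02,0,0,0,0, 0,-0.035,-0.02,0,0,0,0, 0,-0.035,-0.02,0,0,0,0, 0,-0.035,-0.02,0,0,0,0, 0,-0.025,-0.014,0,0,0,0, 0,-0.012,-0.007,0,0,0,0, 0,0,0,0,0,0,0]'; python3 -c "
from h import *
go((.6795,-.042,.14),5.6)"
```

```text
clock: 7.65
tool_pos: [0.6761, -0.0426, 0.3335]
orientation: [-7.0, 89.0, 179.2]
force: [-0.0, 0.2, -1.8]
opening: 0.0292
t 7.65 grasp [ 0.6732 -0.0426  0.1745] tcp [ 0.6761 -0.0426  0.3335] F [-0.    0.24 -1.77] open 0.0292 q [ 12.8  23.8  -3.8  -0.3 -63.4  83.5]
yaxis [ 0.1073 -0.9942 -0.0022]  shift now-axes [ 0.0344 -0.0002 -0.004 ]  shift target-axes [ 0.0345 -0.0003 -0.0034]  rot [0.56 1.04 0.12]
```

```bash
python3 -m inch '[0.015,0,-0.0035,0.4,1,0,0, 0.02,0,-0.002,0,0,0,0, 0,0,0,0,0,0,0, 0,0,0,0,0,0,0]'; python3 -c "
from h import *
from plant import ctrl
s=ctrl.snapshot('side');cv2.imwrite('pics/s2.png',cv2.resize(s['color'][120:300,240:440,::-1],(660,594),interpolation=2))
go((.6795,-.042,.114),5.6)"
```

```text
clock: 8.15
tool_pos: [0.6801, -0.0448, 0.2972]
orientation: [-34.8, 89.8, 150.9]
force: [0.8, 0.0, -1.7]
opening: 0.029
t 8.2 grasp [ 0.6795 -0.0446  0.1381] tcp [ 0.68   -0.0448  0.2971] F [ 0.14  0.35 -2.78] open 0.0292 q [ 12.5  25.6  -6.1  -0.1 -58.4  83.2]
yaxis [ 0.0985 -0.9951 -0.0018]  shift now-axes [ 0.0241 -0.0028  0.0001]  shift target-axes [ 0.0241 -0.0028  0.0002]  rot [0.05 0.15 0.1 ]
```

View pics/s2.png

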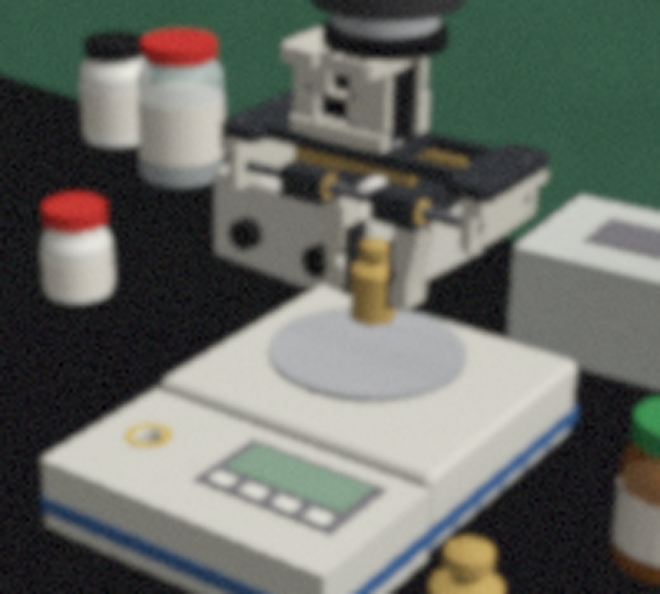

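The weight (370,285) is held upright over the pan (367,352). I'll lower it gently.

```bash
python3 -m inch '[0.012,-0.0028,0,0,0,0,0, 0.008,0,0,0,0,0,0, 0.002,0,0,0,0,0,0, 0,0,0,0,0,0,0]'; python3 -c "
from h import *
go((.6795,-.042,.1127),5.6)"
```

```text
clock: 8.7
tool_pos: [0.6796, -0.042, 0.2747]
orientation: [-61.8, 89.9, 123.8]
force: [0.1, -1.0, -1.9]
opening: 0.0294
t 8.7 grasp [ 0.6794 -0.0417  0.1157] tcp [ 0.6796 -0.042   0.2747] F [ 0.06 -0.97 -1.85] open 0.0294 q [ 12.8  26.7  -7.5  -0.1 -55.8  82.9]
yaxis [ 0.0983 -0.9952 -0.0019]  shift now-axes [ 0.003  -0.      0.0001]  shift target-axes [ 0.003  -0.      0.0001]  rot [0.04 0.06 0.11]
```

```bash
python3 -m inch '[0.0015,0,0,0,0,0,0, 0.0015,0,0,0,0,0,0, 0,0,0,0,0,0,0]'; python3 -c "
from h import *
go((.6795,-.042,.1127),5.6)"
```

```text
clock: 9.07
tool_pos: [0.6798, -0.042, 0.272]
orientation: [-81.7, 89.9, 104.0]
force: [0.1, 0.2, -2.4]
opening: 0.029
t 9.075 grasp [ 0.6798 -0.0417  0.113 ] tcp [ 0.6798 -0.042   0.272 ] F [ 0.12  0.16 -2.42] open 0.029 q [ 12.8  26.9  -7.7  -0.1 -55.4  82.9]
yaxis [ 0.0985 -0.9951 -0.0019]  shift now-axes [0.0003 0.     0.0003]  shift target-axes [0.0003 0.     0.0003]  rot [0.05 0.02 0.11]
```

```bash
python3 -m inch '[0.001,0,0,0,0,0,0, 0.001,0,0,0,0,0,0, 0,0,0,0,0,0,0]'; python3 -c "
from h import *
from plant import ctrl
s=ctrl.snapshot('side');cv2.imwrite('pics/s3.png',cv2.resize(s['color'][170:270,290:410,::-1],(720,600),interpolation=2))
go((.6795,-.042,.1127),5.6)"
```

```text
clock: 9.45
tool_pos: [0.6799, -0.0419, 0.272]
orientation: [-128.4, 89.9, 57.3]
force: [0.7, 0.3, -2.0]
opening: 0.0292
t 9.5 grasp [ 0.6801 -0.0416  0.1129] tcp [ 0.6799 -0.0419  0.2719] F [ 1.03  0.75 -2.4 ] open 0.0288 q [ 12.8  26.9  -7.7  -0.1 -55.3  82.9]
yaxis [ 0.0991 -0.9951 -0.0015]  shift now-axes [0.0002 0.0001 0.0004]  shift target-axes [0.0002 0.0001 0.0004]  rot [ 0.08 -0.06  0.09]
```

View pics/s3.png

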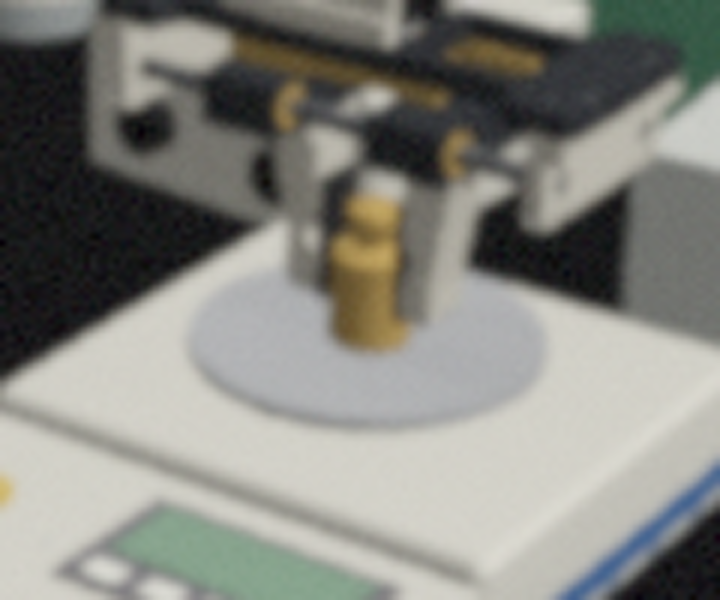

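```bash
python3 -m inch '[0.002,0,0,0,0,0,0, 0,0,0,0,0,0,0]';python3 -m inch '[0.002,0,0,0,0,0,0]'; python3 -c "
from h import *
go((.6795,-.042,.1127),5.6)"
```

```text
clock: 9.75
tool_pos: [0.68, -0.0418, 0.2719]
orientation: [-155.0, 89.8, 30.7]
force: [-0.1, 0.6, -2.4]
opening: 0.0291
clock: 9.88
tool_pos: [0.6802, -0.0417, 0.2716]
orientation: [-169.0, 89.8, 16.7]
force: [-8.3, 3.5, 18.2]
opening: 0.0291
t 9.875 grasp [ 0.6807 -0.0416  0.1126] tcp [ 0.6802 -0.0417  0.2716] F [-8.33  3.48 18.25] open 0.0291 q [ 12.8  26.9  -7.8  -0.  -55.1  82.9]
yaxis [ 1.003e-01 -9.950e-01 -7.000e-04]  shift now-axes [-0.0001  0.0002  0.0007]  shift target-axes [-0.0001  0.0002  0.0007]  rot [ 0.16 -0.2   0.04]
```

Contact with the pan (force +18 N). I'll relax the push and release.

```bash
python3 -m inch '[0,0,0,0,0,0,0, 0,0,0,0,0,0,0]';python3 -m inch '[0,0,0,0,0,0,0.045, 0,0,0,0,0,0,0.07, 0,0,0,0,0,0,0.0876, 0,0,0,0,0,0,0.0876, 0,0,0,0,0,0,0.0876]'; python3 -c "
from h import *
go((.6795,-.042,.2),5.6)"
```

```text
clock: 10.12
tool_pos: [0.6802, -0.0417, 0.2717]
orientation: [-170.0, 89.8, 15.8]
force: [-0.7, 1.3, 0.9]
opening: 0.0293
clock: 10.75
tool_pos: [0.6806, -0.0418, 0.2709]
orientation: [-173.1, 89.8, 12.6]
force: [-0.2, -0.4, 0.9]
opening: 0.0736
t 10.75 grasp [ 0.6812 -0.0417  0.1119] tcp [ 0.6806 -0.0418  0.2709] F [-0.2  -0.43  0.9 ] open 0.0736 q [ 12.8  26.9  -7.8   0.  -55.   82.9]
yaxis [ 1.003e-01 -9.950e-01 -5.000e-04]  shift now-axes [-0.0881  0.      0.0008]  shift target-axes [-0.0881  0.      0.0011]  rot [ 0.16 -0.22  0.03]
```

```bash
python3 -m inch '[0,0,0,0,0,0,0.0876, -0.01,0,0,0,0,0,0.0876, -0.03,0,0,0,0,0,0.0876, -0.04,0,0,0,0,0,0.0876, -0.04,0,0,0,0,0,0.0876, 0,0,0,0,0,0,0.0876]'; python3 -c "
from h import *
from plant import ctrl
s=ctrl.snapshot('side');cv2.imwrite('pics/s4.png',cv2.resize(s['color'][170:300,240:420,::-1],(720,520),interpolation=2))
c=cloud(s);m=((c>[.62,-.1,.117])&(c<[.74,.02,.14])).all(-1);print(c[m].min(0),c[m].max(0),m.sum())
go((.4637,.3207,.24),6.9)"
```

```text
clock: 11.5
tool_pos: [0.6802, -0.0421, 0.3976]
orientation: [176.9, 89.7, 2.7]
force: [-0.2, -0.3, 0.1]
opening: 0.0876
[ 0.66590031 -0.05211418  0.11708375] [ 0.68372965 -0.03462553  0.13413226] 69
t 11.55 grasp [ 0.6801 -0.042   0.2365] tcp [ 0.6797 -0.0421  0.3955] F [ 0.39 -0.8   0.25] open 0.0877 q [ 12.8  21.4   0.7   0.  -69.2  82.9]
yaxis [ 1.002e-01 -9.950e-01 -2.000e-04]  shift now-axes [-0.0039 -0.3826  0.1785]  shift target-axes [-0.0035 -0.3861  0.1709]  rot [-1.15 -0.13  0.01]
```

View pics/s4.png

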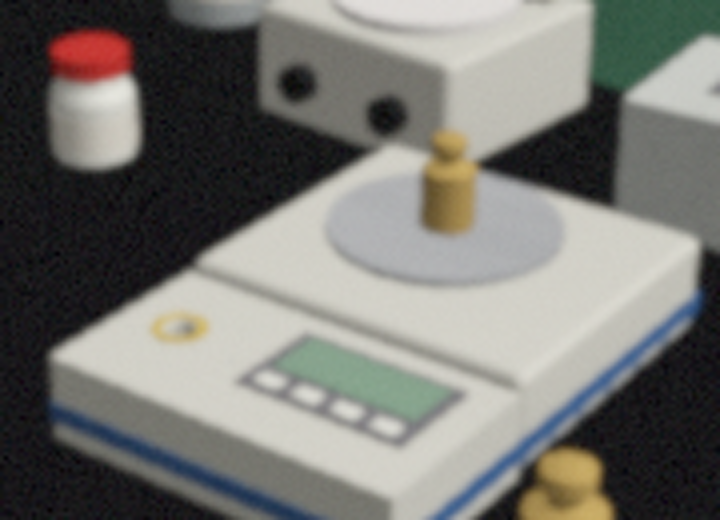

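The weight stands upright at the pan centre (base about (448,225), pan centre (445,228)). Next, the stylus.

```bash
python3 -m inch '[0,-0.02,0.009,-1.1,0,0,0.0876, 0,-0.045,0.02,0,0,0,0.0876, 0,-0.05,0.022,0,0,0,0.0876, 0,-0.05,0.022,0,0,0,0.0876, 0,-0.05,0.022,0,0,0,0.0876, 0,-0.05,0.022,0,0,0,0.0876, 0,-0.05,0.022,0,0,0,0.0876, 0,-0.035,0.015,0,0,0,0.0876, 0,-0.02,0.01,0,0,0,0.0876, 0,0,0,0,0,0,0.0876, 0,0,0,0,0,0,0.0876]'; python3 -c "
from h import *
go((.4637,.3207,.19),6.9)"
```

```text
clock: 12.92
tool_pos: [0.4575, 0.3184, 0.3872]
orientation: [24.1, 89.4, -148.6]
force: [0.6, 0.4, -0.4]
opening: 0.0878
t 12.925 grasp [0.4559 0.3174 0.2282] tcp [0.4575 0.3184 0.3872] F [ 0.59  0.44 -0.43] open 0.0878 q [ 54.9  10.4 -15.4  -0.3 -64.7  42.6]
yaxis [ 0.1278 -0.9918  0.0046]  shift now-axes [ 0.0381 -0.0017 -0.0069]  shift target-axes [ 0.0382 -0.0016 -0.0065]  rot [ 0.44  0.59 -0.27]
```

```bash
python3 -m inch '[0.015,-0.0017,-0.0045,0.4,0.6,-0.3,0.0876, 0.02,0,-0.002,0,0,0,0.0876, 0,0,0,0,0,0,0.0876]'; python3 -c "
from h import *
from plant import ctrl
for n,(a,b,c_,d) in dict(side=(130,270,100,250),top=(200,320,120,280)).items():
  s=ctrl.snapshot(n);cv2.imwrite('pics/%s5.png'%n,cv2.resize(s['color'][a:b,c_:d,::-1],None,fx=4,fy=4,interpolation=2))
go((.4637,.3207,.115),6.9)"
```

```text
clock: 13.3
tool_pos: [0.4644, 0.3186, 0.3511]
orientation: [-65.0, 90.0, 121.8]
force: [-0.7, 0.5, 0.5]
opening: 0.0874
t 13.4 grasp [0.4651 0.3196 0.1939] tcp [0.4647 0.3192 0.3529] F [ 0.95 -0.25  0.31] open 0.0875 q [ 54.4  12.4 -17.9   0.  -59.6  42.4]
yaxis [ 0.119  -0.9929 -0.002 ]  shift now-axes [ 0.0789 -0.0014  0.0011]  shift target-axes [ 0.0789 -0.0016  0.0009]  rot [-0.06 -0.14  0.11]
```

View pics/side5.png

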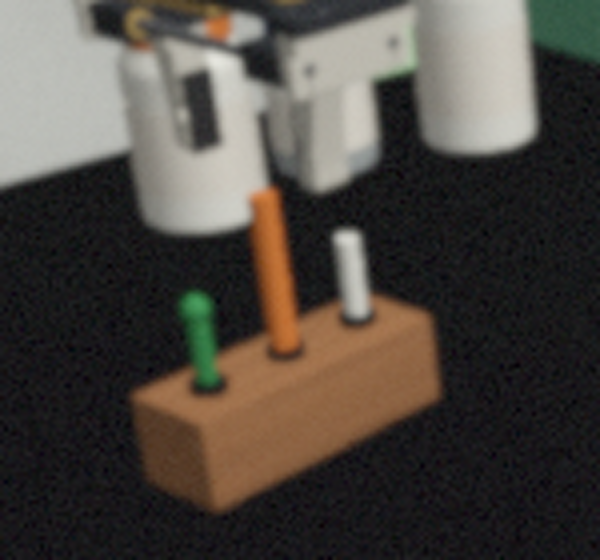

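The open fingers (200,110) and (320,150) straddle the orange stylus top (265,197). I'll descend to grasp height 0.115.

```bash
python3 -m inch '[0.02,-0.001,0,0,0,0,0.0876, 0.03,0,0,0,0,0,0.0876, 0.02,0,0,0,0,0,0.0876, 0.006,0,0,0,0,0,0.0876, 0,0,0,0,0,0,0.0876]'; python3 -c "
from h import *
go((.4637,.3207,.115),6.9)"
```

```text
clock: 14.02
tool_pos: [0.467, 0.3208, 0.2809]
orientation: [-142.0, 89.3, 44.8]
force: [0.3, -0.3, 0.6]
opening: 0.0878
t 14.025 grasp [0.4684 0.3221 0.1219] tcp [0.467  0.3208 0.2809] F [ 0.3  -0.35  0.56] open 0.0878 q [ 54.3  16.7 -22.8   0.1 -49.8  42.4]
yaxis [ 0.1182 -0.993  -0.0074]  shift now-axes [ 0.0068 -0.0003  0.0034]  shift target-axes [ 0.0069 -0.0003  0.0033]  rot [-0.12 -0.54  0.42]
```

```bash
python3 -m inch '[0.006,0,0.0035,0,-0.5,0.4,0.0876, 0.001,0,0,0,0,0,0.0876, 0,0,0,0,0,0,0.0876]'; python3 -c "
from h import *
go((.4637,.3207,.115),6.9)"
```

```text
clock: 14.4
tool_pos: [0.4638, 0.3209, 0.2756]
orientation: [-140.4, 89.8, 46.4]
force: [-1.0, -1.1, -0.0]
opening: 0.0877
t 14.4 grasp [0.4642 0.3213 0.1166] tcp [0.4638 0.3209 0.2756] F [-0.98 -1.06 -0.04] open 0.0877 q [ 54.6  16.9 -23.2   0.  -49.7  42.2]
yaxis [ 0.1184 -0.993  -0.0022]  shift now-axes [0.0016 0.0002 0.0002]  shift target-axes [0.0016 0.0002 0.0002]  rot [-0.1  -0.16  0.13]
```

```bash
python3 -m inch '[0,0,0,0,0,0,0, 0,0,0,0,0,0,0, 0,0,0,0,0,0,0, 0,0,0,0,0,0,0, 0,0,0,0,0,0,0, 0,0,0,0,0,0,0, 0,0,0,0,0,0,0, 0,0,0,0,0,0,0, 0,0,0,0,0,0,0, 0,0,0,0,0,0,0]'; python3 -c "
from h import *
go((.4637,.3207,.22),6.9)"
```

```text
clock: 15.65
tool_pos: [0.4639, 0.3215, 0.2761]
orientation: [-133.1, 89.7, 53.7]
force: [-0.3, 0.0, 0.1]
opening: 0.0154
t 15.65 grasp [0.4644 0.3222 0.1171] tcp [0.4639 0.3215 0.2761] F [-0.29  0.02  0.15] open 0.0154 q [ 54.6  16.9 -23.2   0.  -49.6  42.2]
yaxis [ 0.1185 -0.993  -0.0039]  shift now-axes [-1.029e-01  4.000e-04 -1.000e-04]  shift target-axes [-0.1029  0.0008  0.0003]  rot [-0.1  -0.21  0.22]
```

```bash
python3 -m inch '[-0.008,0,0,0,0,0,0, -0.015,0,0,0,0,0,0, -0.015,0,0,0,0,0,0, -0.02,0,0,0,0,0,0, -0.02,0,0,0,0,0,0, -0.015,0,0,0,0,0,0, 0,0,0,0,0,0,0]'; python3 -c "
from h import *
from plant import ctrl
for n,(a,b,c_,d) in dict(side=(100,260,100,250),top=(200,320,120,280)).items():
  s=ctrl.snapshot(n);cv2.imwrite('pics/%s6.png'%n,cv2.resize(s['color'][a:b,c_:d,::-1],None,fx=3.7,fy=3.7,interpolation=2))
go((.5335,.014,.212),6.9)"
```

```text
clock: 16.52
tool_pos: [0.4637, 0.3203, 0.3779]
orientation: [-141.9, 89.5, 44.9]
force: [0.2, -0.8, -0.1]
opening: 0.0153
t 16.625 grasp [0.464  0.3207 0.2171] tcp [0.4634 0.3201 0.3761] F [ 0.03  0.28 -0.  ] open 0.0153 q [ 54.6  11.2 -16.2   0.1 -62.3  42.2]
yaxis [ 0.1184 -0.993  -0.0033]  shift now-axes [ 0.0043  0.3122 -0.0334]  shift target-axes [ 0.0051  0.3123 -0.0329]  rot [-0.1  -0.24  0.19]
```

View pics/side6.png

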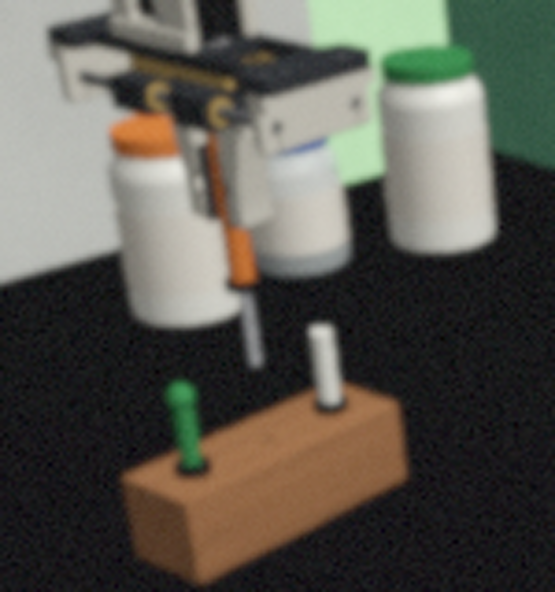

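The stylus is drawn out and vertical (tip at (257,365)), and the other tools are undisturbed. I'll carry it to the aperture.

```bash
python3 -m inch '[0,0.015,-0.0015,0,-0.2,0.2,0, 0,0.03,-0.003,0,0,0,0, 0,0.04,-0.0045,0,0,0,0, 0,0.045,-0.005,0,0,0,0, 0,0.045,-0.005,0,0,0,0, 0,0.045,-0.005,0,0,0,0, 0,0.04,-0.0045,0,0,0,0, 0,0.025,-0.002,0,0,0,0, 0,0.012,-0.001,0,0,0,0, 0,0,0,0,0,0,0, 0,0,0,0,0,0,0]'; python3 -c "
from h import *
go((.5335,.014,.18),6.9)"
```

```text
clock: 18.0
tool_pos: [0.5287, 0.014, 0.3684]
orientation: [26.9, 89.0, -146.4]
force: [0.9, 0.9, -0.1]
opening: 0.0157
t 18.0 grasp [0.5263 0.0124 0.2094] tcp [0.5287 0.014  0.3684] F [ 0.87  0.95 -0.13] open 0.0157 q [ 22.9   8.7 -20.5   0.2 -61.9  73.8]
yaxis [ 0.1174 -0.993   0.0082]  shift now-axes [ 0.0293  0.0003 -0.0053]  shift target-axes [ 0.0294  0.0005 -0.0048]  rot [-0.16  0.92 -0.47]
```

```bash
python3 -m inch '[0.012,0,-0.0038,0,0.9,-0.5,0, 0.014,0,-0.001,0,0,0,0, 0.002,0,0,0,0,0,0, 0,0,0,0,0,0,0]'; python3 -c "
from h import *
from plant import ctrl
for n,(a,b,c_,d) in dict(side=(180,300,220,350),top=(190,290,260,380)).items():
  s=ctrl.snapshot(n);np.savez(n+'7.npz',**s);cv2.imwrite('pics/%s7.png'%n,cv2.resize(s['color'][a:b,c_:d,::-1],None,fx=5,fy=5,interpolation=2))
go((.5335,.014,.18),6.9)"
```

```text
clock: 18.5
tool_pos: [0.5331, 0.0168, 0.3392]
orientation: [-26.6, 89.9, 160.4]
force: [-0.0, 0.3, -0.3]
opening: 0.0153
t 18.6 grasp [0.533  0.0168 0.1805] tcp [0.5331 0.0167 0.3395] F [-0.2   0.88  0.18] open 0.0154 q [ 22.9  10.4 -22.4  -0.  -57.2  74.1]
yaxis [ 1.207e-01 -9.927e-01 -6.000e-04]  shift now-axes [ 0.0005  0.0028 -0.0001]  shift target-axes [ 0.0005  0.0028 -0.0001]  rot [0.03 0.02 0.04]
```

View pics/side7.png

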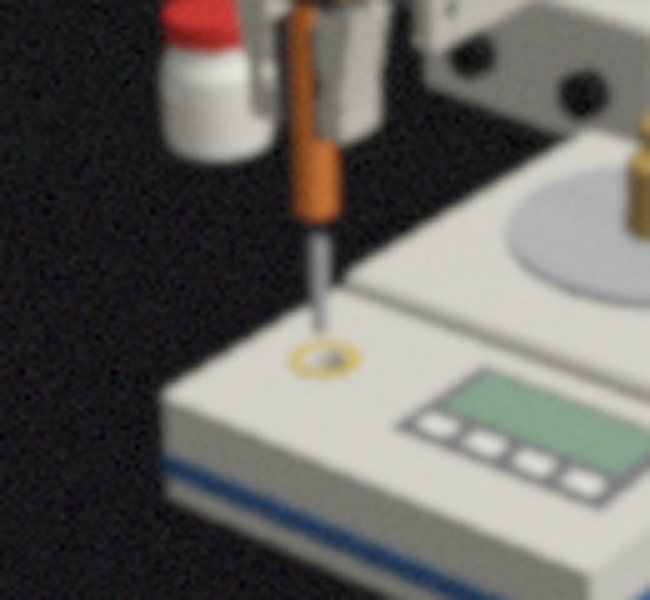

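View pics/top7.png

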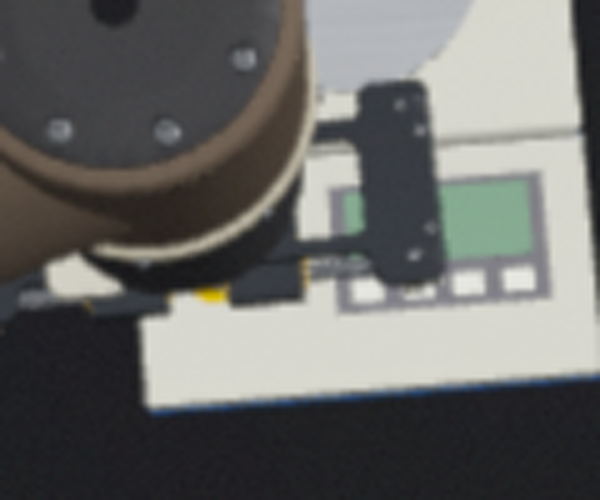

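```bash
python3 - <<'E'
from h import *
np.set_printoptions(precision=4,suppress=True)
s=dict(np.load("side7.npz"));hsv=cv2.cvtColor(s["color"],cv2.COLOR_RGB2HSV)
b=np.zeros((480,640),np.uint8);b[243:262,272:298]=255
for S,n in((s,"now"),(dict(np.load("side0.npz")),"start")):
    h=cv2.cvtColor(S["color"],cv2.COLOR_RGB2HSV)
    M=cv2.inRange(h,(12,70,120),(35,255,255))&b;cs,_=cv2.findContours(M,cv2.RETR_EXTERNAL,cv2.CHAIN_APPROX_NONE);k=max(cs,key=cv2.contourArea)
    e=cv2.fitEllipse(k);print(n,e,cv2.boundingRect(k),pix_at_z(S,*e[0],.055))
g=s["color"].astype(int)
for v in range(226,250): print(v,g[v,276:293].sum(1)//3)
t=dict(np.load("top0.npz"));h=cv2.cvtColor(t["color"],cv2.COLOR_RGB2HSV);b[:]=0;b[232:256,290:316]=255
M=cv2.inRange(h,(15,90,100),(38,255,255))&b;cs,_=cv2.findContours(M,cv2.RETR_EXTERNAL,cv2.CHAIN_APPROX_NONE);k=max(cs,key=cv2.contourArea);e=cv2.fitEllipse(k);print("top",e,pix_at_z(t,*e[0],.055))
print("tip proj for grasp est",proj(s,(.533,.0168,.0685)),proj(s,(.533,.0168,.1185)))
E
```

```text
now ((284.44244384765625, 251.5049591064453), (5.334214687347412, 12.53512191772461), 87.258056640625) (278, 249, 14, 6) [0.5329 0.0171 0.055 ]
start ((284.44244384765625, 251.5049591064453), (5.334214687347412, 12.53512191772461), 87.258056640625) (278, 249, 14, 6) [0.5329 0.0171 0.055 ]
226 [22 24 21 25 25 36 55 64 60 49 31 31 22 28 22 29 24]
227 [28 23 19 21 31 53 79 96 99 76 47 29 17 22 24 22 18]
228 [ 24  25  22  21  34  60  91 118 122  98  61  29  23  16  25  22  10]
229 [ 29  16  18  20  36  62  97 127 132 110  67  37  20  26  20  23  24]
230 [ 23  20  28  25  33  66  96 129 137 113  69  35  23  26  21  31  32]
231 [ 20  20  12  26  34  61  97 129 136 112  70  29  24  27  24  42  65]
232 [ 22  25  23  29  35  62  96 126 135 111  69  34  25  33  60  86 116]
233 [ 25  16  22  31  38  63  97 124 134 112  69  33  38  60 100 137 163]
234 [ 25  24  30  28  31  62  96 124 135 111  70  34  52  94 138 170 187]
235 [ 20  25  23  19  33  59  95 125 136 116  74  48  72 119 155 177 189]
236 [ 23  15  22  16  26  57  91 125 134 114  82  73  92 127 153 166 176]
237 [ 15  26  24  23  31  55  
[... 511 characters left out ...]
1 194 170 150 158 179 196 204 206 205 205 205 205]
245 [185 198 202 204 204 196 172 154 161 180 196 203 205 205 206 205 205]
246 [201 204 205 205 204 199 182 170 173 186 198 203 205 205 206 205 205]
247 [206 205 206 205 203 200 190 182 181 189 195 199 201 202 203 205 205]
248 [207 205 204 201 197 192 190 185 181 182 184 188 192 193 198 201 204]
249 [206 203 198 190 186 186 185 185 182 179 173 171 175 181 185 195 201]
top ((302.2920227050781, 243.7158966064453), (11.787391662597656, 12.11739444732666), 20.262306213378906) [0.534  0.0145 0.055 ]
tip proj for grasp est (np.float64(284.3540554621271), np.float64(245.8570997961675)) (np.float64(283.51685753605096), np.float64(224.14506054081136))
```

```bash
python3 -m inch '[0.005,0.0012,-0.0004,0,0,0,0, 0.006,0,0,0,0,0,0, 0,0,0,0,0,0,0]'; python3 -c "
from h import *
from plant import ctrl
s=ctrl.snapshot('side');np.savez('side8.npz',**s);cv2.imwrite('pics/side8.png',cv2.resize(s['color'][210:280,250:330,::-1],None,fx=8,fy=8,interpolation=2))
go((.5335,.0155,.157),6.9)"
```

```text
clock: 18.98
tool_pos: [0.5337, 0.0155, 0.3283]
orientation: [-126.4, 89.9, 60.5]
force: [-0.6, 0.1, 0.2]
opening: 0.0155
t 19.025 grasp [0.534  0.0157 0.1696] tcp [0.5339 0.0155 0.3286] F [ 0.1  -0.34 -0.48] open 0.0156 q [ 22.7  11.  -23.2  -0.  -55.7  74.3]
yaxis [ 1.207e-01 -9.927e-01 -8.000e-04]  shift now-axes [ 0.0126 -0.      0.0004]  shift target-axes [ 0.0126 -0.      0.0004]  rot [ 0.04 -0.06  0.05]
```

View pics/side8.png

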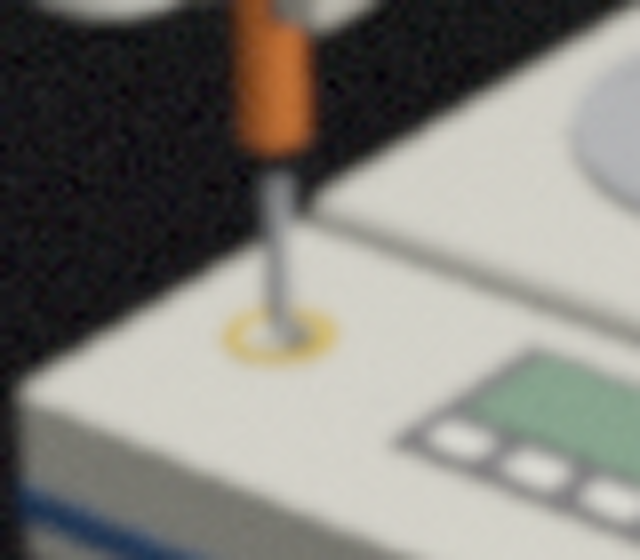

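The tip is over the ring centre (about (282,330) against (280,335)). I'll enter the hole slowly, checking the force.

```bash
python3 -m inch '[0.003,0,0,0,0,0,0, 0.003,0,0,0,0,0,0, 0.003,0,0,0,0,0,0]';python3 -m inch '[0.003,0,0,0,0,0,0, 0.002,0,0,0,0,0,0]'; python3 -c "
from h import *
from plant import ctrl
s=ctrl.snapshot('side');np.savez('side9.npz',**s);cv2.imwrite('pics/side9.png',cv2.resize(s['color'][210:280,250:330,::-1],None,fx=8,fy=8,interpolation=2))
go((.5335,.0155,.152),6.9)"
```

```text
clock: 19.4
tool_pos: [0.534, 0.0155, 0.3194]
orientation: [-151.2, 89.9, 35.7]
force: [0.2, -0.0, -1.0]
opening: 0.0153
clock: 19.65
tool_pos: [0.534, 0.0155, 0.3139]
orientation: [-150.7, 89.9, 36.2]
force: [0.4, 0.5, 0.3]
opening: 0.0159
t 19.7 grasp [0.5341 0.0156 0.1546] tcp [0.5339 0.0155 0.3136] F [-0.34 -0.42 -0.16] open 0.0154 q [ 22.7  11.9 -24.3  -0.  -53.7  74.3]
yaxis [ 1.206e-01 -9.927e-01 -9.000e-04]  shift now-axes [ 0.0026 -0.0001  0.0004]  shift target-axes [ 0.0026 -0.0001  0.0004]  rot [ 0.03 -0.07  0.05]
```

View pics/side9.png

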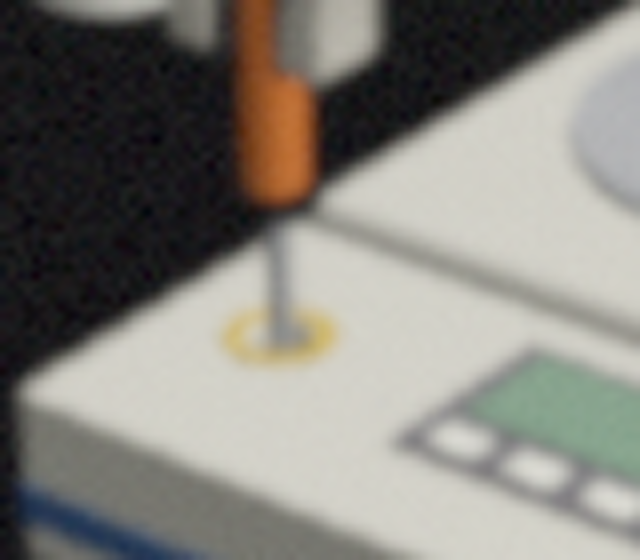

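The tip is inside the hole with no contact force. I'll press on.

```bash
python3 -m inch '[0.003,0,0,0,0,0,0, 0.003,0,0,0,0,0,0]';python3 -m inch '[0.002,0,0,0,0,0,0]';python3 -m inch '[0.002,0,0,0,0,0,0]'; python3 -c "
from h import *
go((.5335,.0155,.146),6.9)"
```

```text
clock: 19.95
tool_pos: [0.5341, 0.0156, 0.3077]
orientation: [-155.8, 89.9, 31.2]
force: [-1.3, 0.6, 2.6]
opening: 0.0155
clock: 20.08
tool_pos: [0.5342, 0.0156, 0.3058]
orientation: [-159.5, 89.9, 27.4]
force: [-1.5, 0.6, 3.4]
opening: 0.0157
clock: 20.2
tool_pos: [0.5345, 0.0156, 0.3044]
orientation: [-170.2, 89.8, 16.8]
force: [-2.8, 0.2, 14.7]
opening: 0.0153
t 20.2 grasp [0.535  0.0157 0.1454] tcp [0.5345 0.0156 0.3044] F [-2.78  0.21 14.66] open 0.0153 q [ 22.7  12.5 -24.9   0.  -52.4  74.3]
yaxis [ 1.213e-01 -9.926e-01 -6.000e-04]  shift now-axes [-0.0006 -0.      0.001 ]  shift target-axes [-0.0006 -0.      0.001 ]  rot [ 0.07 -0.18  0.03]
```

The spring rises to about 4 N, then the force jumps to 14.7 N, so the button is at its stop. I'll hold with a light push.

```bash
python3 -m inch '[0.001,0,0,0,0,0,0, 0.001,0,0,0,0,0,0, 0.001,0,0,0,0,0,0, 0.001,0,0,0,0,0,0, 0.001,0,0,0,0,0,0, 0.001,0,0,0,0,0,0]';python3 -c "
from h import *
from plant import ctrl
s=ctrl.snapshot('side');cv2.imwrite('pics/side10.png',cv2.resize(s['color'][170:300,240:400,::-1],None,fx=4.5,fy=4.5,interpolation=2))
go((.5335,.0155,.146),6.9)"
```

```text
clock: 20.95
tool_pos: [0.5342, 0.0157, 0.3045]
orientation: [177.8, 89.7, 4.9]
force: [-4.0, 1.3, 12.0]
opening: 0.0155
t 21.0 grasp [0.5352 0.0158 0.1455] tcp [0.5342 0.0157 0.3045] F [-3.81  0.73 11.79] open 0.0154 q [ 22.8  12.4 -25.1   0.1 -52.2  74.3]
yaxis [ 1.236e-01 -9.923e-01  2.000e-04]  shift now-axes [-0.0005  0.0001  0.0007]  shift target-axes [-0.0005  0.0001  0.0007]  rot [ 0.2  -0.35 -0.01]
```

View pics/side10.png

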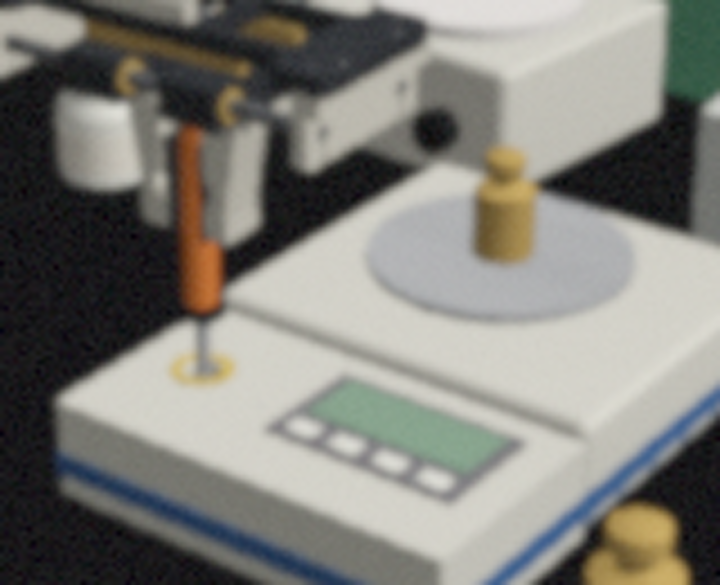

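The stylus is in the hole: the collar at (203,312) sits about 29 mm above the ring at (203,368). That puts the tip about 21 mm below the mouth. The weight is upright on the pan (505,220). I'm handing in now.

```bash
python3 -c "
from plant import ctrl
print(ctrl.close_job());o=ctrl.get_obs();print(o['clock'],o['tool_pos'],o['force'],o['opening'])"
```

```text
the job is handed in; nothing more can be done
None
the job is handed in; nothing more can be done
```

I stood the brass weight from the mat upright on the middle of the pan and let it go. I then drew the stylus from the rack and pressed the button down through the hole. I handed the job in at 21 s with the stylus still gripped and pressing.

**Last checks:**
- **Weight:** upright at the pan centre in the final picture.
- **Grip:** the fingers are 15.4 mm apart on the 16 mm handle.
- **Button:** pushing down, the force rose to 3.4 N as the spring predicts, then jumped to about 15 N at the stop. It held at about 12 N. I inferred full travel from this force and from the tip depth, because I could not read the button itself.
- **Tip:** about 21 mm below the mouth by arm position, and the picture agrees to about 1 mm.
- **Other items:** the other two tools still stood in the rack when the stylus came out. I saw nothing else disturbed, but I did not measure the containers or the small weight again at the end.

**Disagreements:** the two cameras put the hole about 3 mm apart, so I aimed between them. The first small lowering steps at the pan barely moved the arm. A further step then pressed the weight on at 18 N for a moment before I relaxed it and let go.

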